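# Snap the programme knob back onto the drying-cabinet control box

## Robot

A 7-joint arm with a two-finger parallel gripper is mounted at the origin on a cart in front of the work surface, level with it; the furniture and walls round the work are solid. World frame = base frame: x ahead of the robot, y to its left, z up, the work surface at z = 0. Lengths are in m, angles in rad, forces in N, time in s.
With the tool pointing down it reaches from about 0.35 to 0.775 m from the base axis. Payload 3.1 kg.
Tool frame: the origin (TCP) lies on the mounting face of the last link; the fingertips stand 173 mm ahead of it and the grasp point (between the pads) lies 155 mm ahead of it; z points along the fingers, y is the direction in which the jaws open and shut (so a half turn about z gives the same grasp; the last joint's range is limited). The gripper opens to 85 mm and grips with 20 to 120 N. Pads are 22 mm wide; open, the fingers measure 114 mm over their backs; the gripper's body (76 mm by 85 mm) begins 54 mm behind the grasp point. The pads swing forward as they close: fully open they stand 13 mm farther back than shut.
Start: joints at [-1.305, 0.311, 0.014, 1.512, -0.004, 1.319, -0.027], TCP at [0.167, 0.524, 0.405] pointing down, gripper open.
Joint ranges: [-2.7, 2.7], [-0.3, 1.91], [-1.27, 1.3], [0.12, 2.57], [-1.44, 4.58], [0.2, 2.03], [-3.05, 3.05]. Speed limits (rad/s): [2.79, 2.79, 3.14, 3.14, 3.14, 3.14, 3.14].

## Interface

Orientations are given as [roll, pitch, yaw] about the fixed x, y, z axes, in that order (R = Rz(yaw) Ry(pitch) Rx(roll)).
In Python, from cell import env, get_image gives the robot as it stands.
- The arm moves only by the tool jog_arm, never from a script. Its argument "targets" is a list of rows, each a list of 3 entries, a list of its own where there are three numbers: the shift along the tool's x, y, z in mm, then the turn about the tool's z in degrees, then the opening, from 0 (shut) to 1 (fully open). In form: [[[x, y, z], yaw, claw], ...]. A call has 1 to 8 rows; each row is the pose to reach, as a shift and turn from the pose measured when the call began, along the tool's axes at that moment; what a row does not reach only later rows make up. A row lasts 1/8 s, in which the tool goes at most 62.5 mm and 10.7 degrees, less where a joint would pass 70% of its speed; a pose out of reach is approached as far as the arm can. A call with a gripper value outside its range is refused whole. The fingers move at their own pace and stop on an object; the grip force is fixed at half the most. Time passes only in rows, so rows that repeat a pose let the fingers close. It gives the time, the measured TCP pose, the force and the opening at its end, in the units of the state.
- env.state(): the state, without advancing time (a new reading comes with each control period).
- get_image(name): name is "side" or "top"; returns a dict with "color" (384x512x3 uint8, red, green, blue), "depth" (384x512 float32, m along the optical axis (not along the pixel's ray), 0 where there is no reading), "mtx" (3x3 intrinsics, pixels), "rvec" (rotation vector, rad) and "tvec" (3), from world to camera coordinates, as OpenCV has them. Camera axes: x right, y down, z forward; pixel columns grow to the right and rows downward; lengths in m; the calibration is good to about 2 mm. A picture is of the moment at which its call begins.
- env.job_done(): hands the job in, once; it reports no verdict.
The state is a dict: "time": time; "joint_pos": joint angles; "joint_vel": joint speeds; "joint_torque": joint torques, N m; "ee_pos": TCP position; "tcp_rot": TCP orientation; "force": force on the tool from outside, world axes, zero at the start; "torque": the same for the moment, N m; "opening": finger opening in m.
Only numpy, scipy, OpenCV 4.12 (cv2) and the standard library are available. Lean on these libraries where they do the work, as an engineer would, in place of code of your own. Each camera call takes 0.05 s, during which the arm holds its last target.

## Task

The black knob has come off the control box of the drying cabinet. Fit it back on the spindle, lining its bore up with the spindle's flat and pushing it gently fully home until it snaps in, and leave it turned so that its white pointer stands at the red mark. Do not force it, and do not knock over or push the other things about.

Things in the scene. Friction and masses are not known exactly. Their poses are not given: they have to be found in the camera images.
- control_box: white fixed box, 120 mm (x) by 150 mm (y) by 50 mm high, grey panel on top, for the drying cabinet. Origin: centre of its underside; z up. On the panel, at (-8, 0) mm, stands the upright aluminium D-spindle in a brass collar (26 mm diameter, 2 mm high). Pushing the knob on with over 30 N, or over 60 N between knob and box at any time, counts as forcing
- spindle_tip (a point): centre of the spindle's tip, 68 mm over the box's underside; vertical axis. Its axes are the box's and do not turn with the spindle. The spindle is 16 mm in diameter, 16 mm tall above the collar, with one flat 3 mm from the axis along its full length; round part of the top edge bevelled 1 mm. Knob home: its underside is 16 mm below this point, on the collar
- spindle_base (a point): spindle axis at the collar's top. The spindle's angle is not measured: its flat faces the box's +x to within 1.0 rad either way; see it, or feel it by turning the knob on the tip pressed with 3 to 5 N until it drops. The spindle stays put meanwhile (0.07 N m friction, turns within 1.9 rad of +x)
- snap (a point): point on the axis, 7 mm above the collar, where two sprung steel balls stand out of the spindle, square to the flat. They stop the knob after it has dropped about 7 mm over the tip; about 7 to 14 N pushes it over them, and it snaps down to the collar. The knob then turns the spindle
- mark (a point): point on the panel over which the end of the pointer has to stand, 21 mm from the spindle's axis, at 1.3 rad clockwise (seen from above) from the box's +x direction; just outside it is the red mark, 11 by 5 mm
- knob_centre (a point): centre (half-way up) of the loose black knob, 46 mm diameter, 45 mm high, 60 g, upright on the worktop. z up; +x: direction of the white pointer. Round skirt 21 mm high; above it a flat-sided grip bar along x, 40 mm long, 14 mm wide, 24 mm high, white line on its top
- pill_bottle_mid (a point): bystander, to be left alone: upright white tablet bottle, 37 mm diameter, 78 mm high; point half-way up
- knob_bore (a point): mouth of the knob's bore, centre of its underside. D-shaped, 17 mm wide, 18 mm deep, its flat on the pointer side (+x): it drops on when the pointer points where the spindle's flat faces, to within about 0.2 rad; clearance 0.5 to 0.6 mm all round
- knob_pointer (a point): end of the white pointer line, at the skirt's lower edge, 21 mm from the knob's axis along its +x
- red_spool_mid (a point): bystander, to be left alone: wooden reel of dark red thread standing up, 29 mm diameter, 40 mm high; point half-way up
- white_spool_mid (a point): bystander, to be left alone: wooden reel of white thread standing up, 29 mm diameter, 40 mm high; point half-way up
- green_spool_mid (a point): bystander, to be left alone: wooden reel of green thread standing up, 29 mm diameter, 40 mm high; point half-way up
Mind the look-alikes: they are no part of the job. Of the things shaped like the part that bears knob_centre, the black one is meant. There is more than one size of the control_box; the job needs the larger.

How it is judged:
On the way:
1. the knob is snapped fully home on the spindle (horizontal distance between knob_centre and spindle_tip below 0.003 m and z of knob_centre in the frame of spindle_tip below 0.008 m), for 0.2 s.
At the end, for the whole second after the job is handed in: The knob sits on the spindle: its centre within 3 mm of the spindle's axis, upright within 0.1 rad, pressed to within 1.5 mm of fully home (knob centre less than 8 mm above the spindle's tip; 6.5 mm is home), and the end of its pointer within 5 mm, seen from above, of the point at the red mark (all of step 1 and angle between knob_centre's own z axis and vertical below 0.1 rad and horizontal distance between knob_pointer and mark below 0.005 m); the robot touches nothing.
It fails at once if the knob is forced: over 30 N between knob and spindle while it is not yet home, or over 60 N at any time ((contact force between knob and control_box above 30 N and z of knob_centre in the frame of spindle_tip above 0.008 m) or contact force between knob and control_box above 60 N).
It fails at once if a bystander is pushed more than 30 mm away or knocked over (distance of any of pill_bottle_mid, red_spool_mid, white_spool_mid, green_spool_mid from where it was at the start of the episode above 0.03 m or angle between any of pill_bottle_mid, red_spool_mid, white_spool_mid, green_spool_mid's own z axis and vertical above 0.6 rad).
It also fails if it takes over 72 s, if anything falls off the work surface, if the arm or the gripper's body presses on something with over 40 N, if the wrist force passes 120 N, or if a joint passes its speed limit or range.

## Working session

There is one attempt and no reset: what is moved stays moved. The work goes in short steps, Python scripts to look and compute and a tool call to move; the robot and the scene stay as the last step left them, time stands still between calls to the robot, and variables do not carry over. Pictures are saved under pics/ and viewed, and the job is handed in when it is done.

Besides the shell and the picture viewer there is one more tool, called after "Call:" as name(argument=value, ...), one argument or row to a line, values as JSON. jog_arm: Moves the arm, as the interface text tells. Its arguments: {"type":"object","properties":{"targets":{"type":"array","items":{"type":"array"}}},"required":["targets"]}

```bash
mkdir -p pics; cat > h.py <<'E'
import numpy as np,cv2
from cell import env,get_image
def cam(n):
    d=get_image(n); R=cv2.Rodrigues(np.array(d['rvec'],float))[0]; d['R']=R; d['t']=np.array(d['tvec'],float).reshape(3); d['K']=np.array(d['mtx'],float); return d
def world(d,u,v,z=None):
    r=np.linalg.inv(d['K'])@np.array([u,v,1.])
    if z is None: s=float(d['depth'][int(round(v)),int(round(u))]); return d['R'].T@(r*s-d['t'])
    c=-d['R'].T@d['t']; w=d['R'].T@r; return c+w*(z-c[2])/w[2]
def proj(d,p):
    q=d['K']@(d['R']@np.array(p,float)+d['t']); return q[:2]/q[2]
def crop(d,x0,y0,x1,y1,s,name):
    im=cv2.resize(d['color'][y0:y1,x0:x1],None,fx=s,fy=s,interpolation=cv2.INTER_CUBIC); cv2.imwrite('pics/'+name,im[:,:,::-1])
E
python3 - <<'E'
from h import *
import pickle
for n in('top','side'):
    d=cam(n); crop(d,0,0,512,384,1.5,n+'0.png'); print(n,-d['R'].T@d['t'],d['R'],d['K']); pickle.dump(d,open(n+'0.pkl','wb'))
print(env.state())
E
```

```text
top [ 0.42878183 -0.04243482  1.27423123] [[-0.00322996 -0.9999629  -0.00798558]
 [-0.99047197  0.00429854 -0.13764739]
 [ 0.13767661  0.0074649  -0.9904491 ]] [[392.36026669   0.         254.92539129]
 [  0.         392.36026669 188.55215023]
 [  0.           0.           1.        ]]
side [0.56599964 0.87557506 0.4983878 ] [[-0.99934784 -0.02784954 -0.02298484]
 [ 0.00945239  0.41257653 -0.9108739 ]
 [ 0.03485042 -0.91049712 -0.41204422]] [[347.93007025   0.         258.97892353]
 [  0.         347.93007025 193.08527202]
 [  0.           0.           1.        ]]
{'time': 0.1, 'joint_pos': array([-1.30470263,  0.31165963,  0.01394321,  1.51288821, -0.00440442,
        1.31920221, -0.02725458]), 'joint_vel': array([ 0.00148509, -0.00212996, -0.00078936, -0.00364757,  0.00050257,
       -0.00060004, -0.00022771]), 'joint_torque': array([ 4.20226470e-04, -3.80857551e+01,  1.46457916e-01, -2.31241107e+01,
        1.22870834e-02,  8.15970590e-03, -1.13200917e-05]), 'ee_pos': array([0.16648933, 0.52389938, 0.40372497]), 'tcp_rot': array([-3.13946711e+00,  6.99394865e-05,  2.83386731e+00]), 'force': array([-0.40753825,  0.88906597, -1.24661174]), 'torque': array([0.05042241, 0.01447159, 0.01875916]), 'opening': 0.08533005472727516}
```

View pics/top0.png

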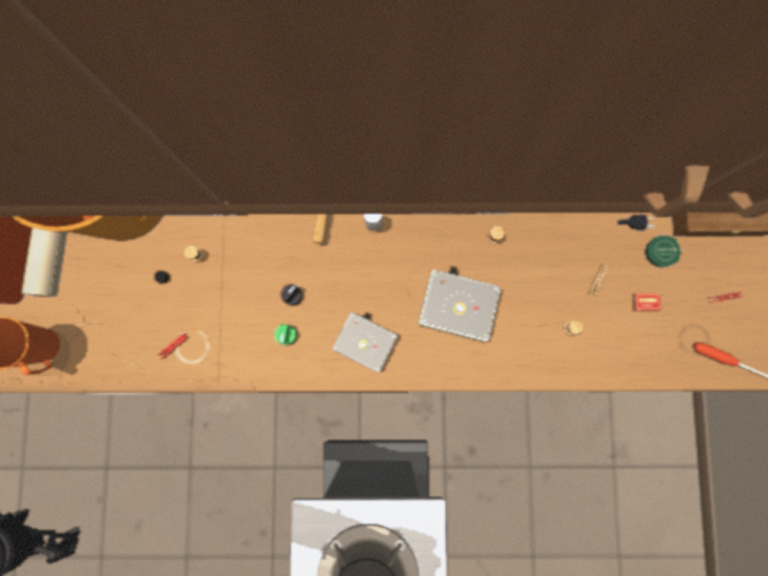

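View pics/side0.png

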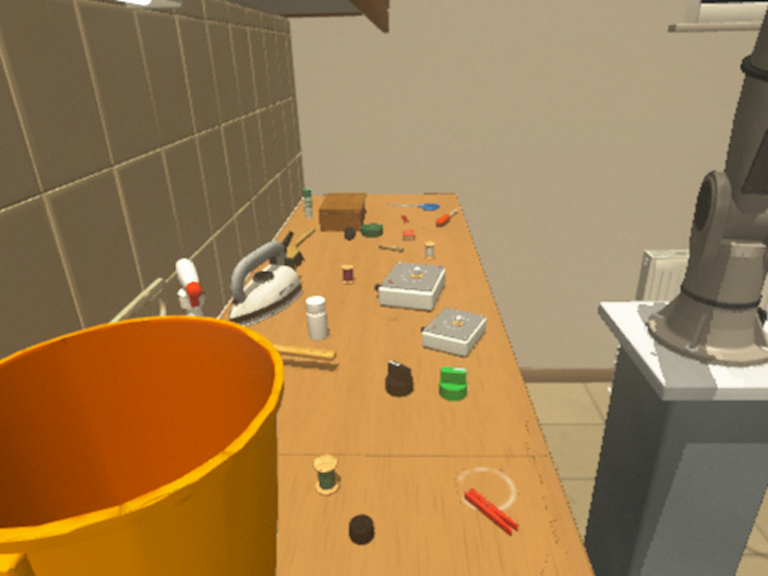

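The pictures show these candidates (top picture, 1.5x pixels):
- **Knob:** the black knob is at (291,294). Look-alikes are the green knob at (286,334) and a small black cap at (162,276).
- **Box:** the larger box is at (460,305), and the smaller one is at (366,342).

I choose the black knob and the larger box, and will check both in close crops.

```bash
python3 - <<'E'
from h import *
import pickle
d=pickle.load(open('top0.pkl','rb'))
crop(d,165,170,235,240,8,'knob.png'); crop(d,270,170,345,235,10,'box.png')
s=pickle.load(open('side0.pkl','rb'))
crop(s,245,165,315,215,10,'boxs.png')
crop(s,240,225,325,275,9,'knobs.png')
for u,v in [(194,196),(150,137),(300,100),(306,205),(250,120)]: print(u,v,world(d,u,v))
for u,v in [(249,148),(128,169),(332,156),(383,218)]: print(u,v,world(d,u,v))
E
```

```text
194 196 [0.57780762 0.16082378 0.03607608]
150 137 [0.61445723 0.14713332 0.60373612]
300 100 [ 0.61167561 -0.09736774  0.7875056 ]
306 205 [ 0.54446268 -0.19048411  0.06920286]
250 120 [ 0.61119868 -0.03112562  0.70702903]
249 148 [ 0.72445979 -0.01519151  0.07215757]
128 169 [0.66573132 0.3742334  0.03831838]
332 156 [ 0.70489355 -0.28089419  0.03913043]
383 218 [ 0.50542575 -0.43451419  0.03951412]
```

View pics/knob.png

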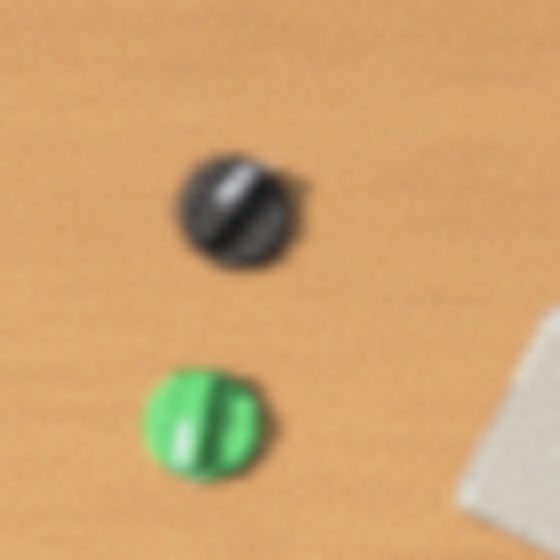

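View pics/box.png

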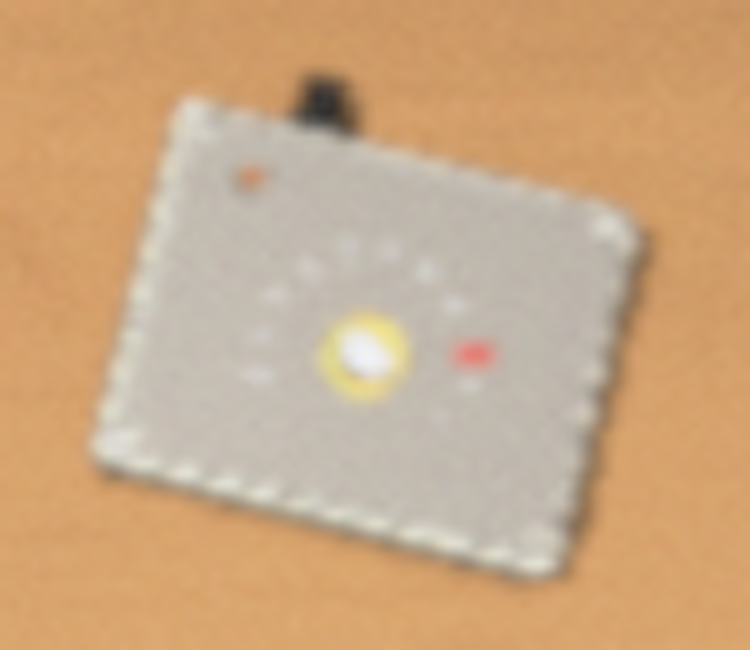

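View pics/boxs.png

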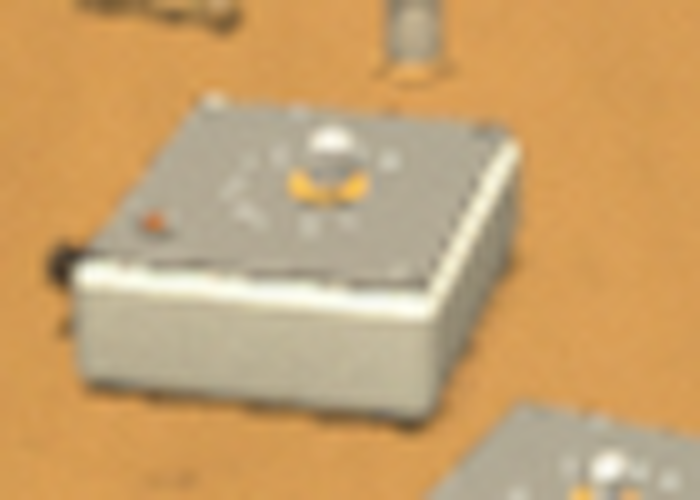

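View pics/knobs.png

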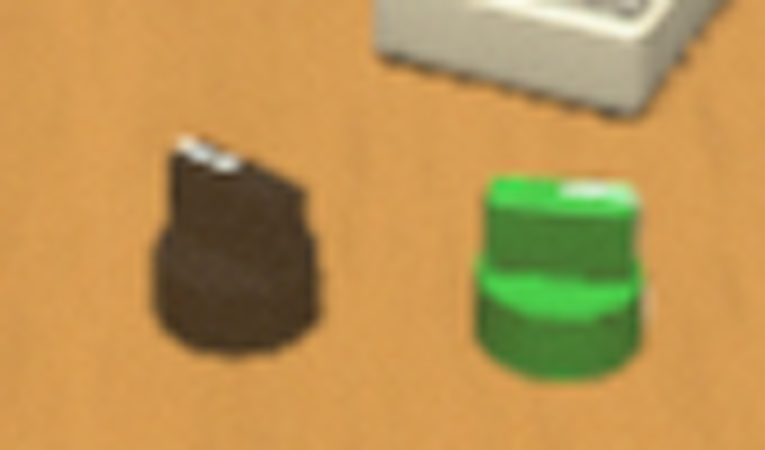

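```bash
python3 - <<'E'
from h import *
import pickle
from scipy.optimize import least_squares
d=pickle.load(open('top0.pkl','rb')); s=pickle.load(open('side0.pkl','rb'))
px=lambda c,x0,y0,k:((c[0]+.5)/k-.5+x0,(c[1]+.5)/k-.5+y0)
cs=[px(c,270,170,10) for c in [(185,98),(636,230),(553,576),(95,455)]]
cl=[(.06,.075),(.06,-.075),(-.06,-.075),(-.06,.075)]
sc=[px(c,245,165,10) for c in [(78,265),(435,300),(518,135),(208,98)]]  # side: +x+y , -x+y, -x-y, +x-y
sl=[(.06,.075),(-.06,.075),(-.06,-.075),(.06,-.075)]
def P(p,l,z): c,n=np.cos(p[2]),np.sin(p[2]); return [p[0]+c*l[0]-n*l[1],p[1]+n*l[0]+c*l[1],z]
for nm,c1,l1,cm in (('top',cs,cl,d),('side',sc,sl,s)):
    f=lambda p:np.concatenate([proj(cm,P(p,l,.05))-c for c,l in zip(c1,l1)])
    r=least_squares(f,[.54,-.19,-.26]); print(nm,r.x,r.fun.round(1)); sp=P(r.x,(-.008,0),.052); print('spindle',sp); 
    print([proj(d,P(r.x,(-.008,0),z)) for z in(.052,.068)])
print('collar', world(d,*px((365,357),270,170,10),.052),'mark', world(d,*px((475,355),270,170,10),.05))
print('side collar', world(s,*px((328,187),245,165,10),.052))
print('knob skirt', world(d,*px((240,212),165,170,8),.015))
print('line', [world(d,*px(c,165,170,8),.045) for c in ((222,198),(248,166))])
print('line side', [world(s,*px(c,240,225,9),.045) for c in ((186,146),(234,164))])
crop(d,292,190,322,220,20,'sp.png')
E
```

```text
top [ 0.55140876 -0.1937126  -0.27111964] [-0.1 -0.5  1.  -1.2  0.1  1.2 -0.9  0.5]
spindle [np.float64(0.5437009857107963), np.float64(-0.19157011687518505), 0.052]
[array([305.68699622, 205.77115447]), array([306.31068161, 205.28228744])]
side [ 0.55088972 -0.18823708 -0.26411157] [-0.9 -0.   0.4  0.3  1.4 -0.8 -1.  -0. ]
spindle [np.float64(0.543167121638097), np.float64(-0.18614866735989108), 0.052]
[array([303.95285349, 205.94841352]), array([304.55383258, 205.46185586])]
collar [ 0.54532978 -0.1927371   0.052     ] mark [ 0.54601101 -0.22736912  0.05      ]
side collar [ 0.54505343 -0.18839242  0.052     ]
knob skirt [0.58013308 0.16245757 0.015     ]
line [array([0.58212718, 0.16479696, 0.045     ]), array([0.59484052, 0.15473656, 0.045     ])]
line side [array([0.59350345, 0.15448788, 0.045     ]), array([0.58046483, 0.16353984, 0.045     ])]
```

View pics/sp.png

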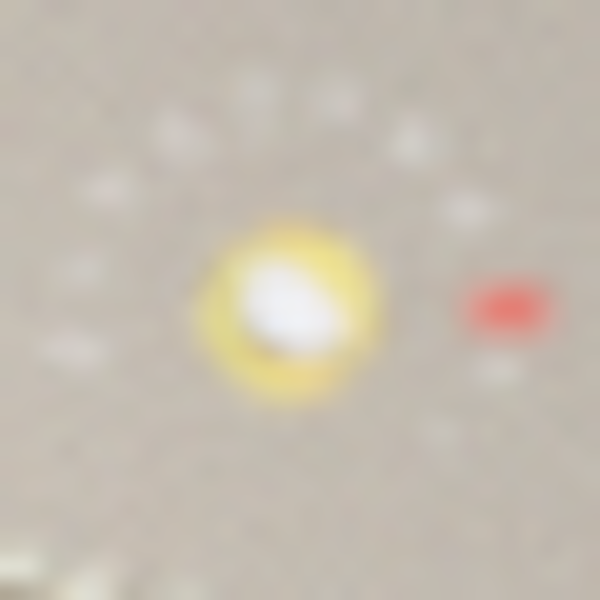

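```bash
cat >> h.py <<'E'
def knobpts(p,z0):
    a=np.linspace(0,2*np.pi,60); c,n=np.cos(p[2]),np.sin(p[2])
    sk=[[p[0]+.023*np.cos(t),p[1]+.023*np.sin(t),z0+z] for z in(0,.021) for t in a]
    br=[[p[0]+c*x-n*y,p[1]+n*x+c*y,z0+z] for x in(-.02,.02) for y in(-.007,.007) for z in(.021,.045)]
    return sk,br
E
python3 - <<'E'
from h import *
import pickle
from scipy.optimize import minimize
K=8
def setup(d,box):
    x0,y0,x1,y1=box; im=d['color'][y0:y1,x0:x1].astype(np.float32)
    im=cv2.resize(im,None,fx=K,fy=K,interpolation=cv2.INTER_CUBIC)
    wood=np.median(im.reshape(-1,3),0); sat=im[...,0]-im[...,2]
    m=(sat<0.5*(wood[0]-wood[2]))
    return m.astype(np.uint8)
def rend(d,box,p,shape):
    x0,y0,_,_=box; o=np.zeros(shape,np.uint8)
    for pts in knobpts(p,0):
        q=np.array([( (proj(d,w)-[x0,y0]+.5)*K-.5) for w in pts])
        cv2.fillConvexPoly(o,cv2.convexHull((q*16).astype(np.int32)),1,shift=4)
    return o
for name,box in(('top',(184,186,206,207)),('side',(254,236,280,268))):
    d=pickle.load(open(name+'0.pkl','rb')); m=setup(d,box)
    def f(p): return (rend(d,box,p,m.shape)!=m).sum()/m.sum()
    r=min((minimize(f,[.58,.162,y],method='Nelder-Mead',options=dict(initial_simplex=[[.58,.162,y],[.584,.162,y],[.58,.166,y],[.58,.162,y+.2]])) for y in(-.8,-.6,-.4)),key=lambda r:r.fun)
    print(name,r.x,np.degrees(r.x[2]),r.fun)
    o=cv2.resize(d['color'][box[1]:box[3],box[0]:box[2]],None,fx=K,fy=K,interpolation=cv2.INTER_CUBIC)
    g=rend(d,box,r.x,m.shape); cn,_=cv2.findContours(g,0,2); cv2.drawContours(o,cn,-1,(0,255,0)); cn,_=cv2.findContours(m,0,2); cv2.drawContours(o,cn,-1,(255,0,0))
    cv2.imwrite(f'pics/fit_{name}.png',cv2.resize(o,None,fx=2,fy=2)[:,:,::-1])
E
```

```text
top [ 0.58009784  0.16325103 -0.67028505] -38.40450437503334 0.15264227642276423
side [ 0.58096067  0.1625112  -0.98985852] -56.714715483149284 0.14289101773688703
```

View pics/fit_top.png

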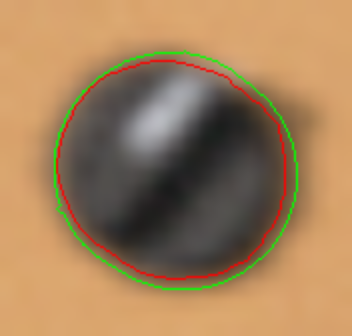

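View pics/fit_side.png

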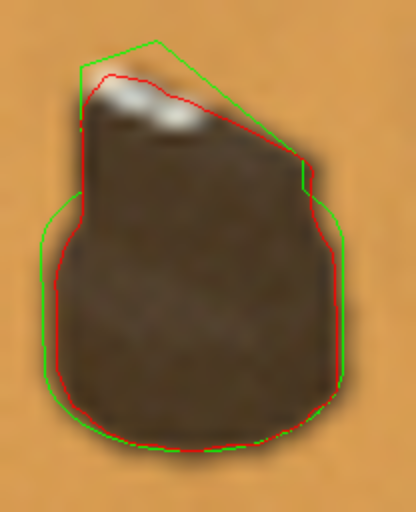

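```bash
cat >> h.py <<'E'
from scipy.spatial.transform import Rotation as Ro
def to(x,y,z,yawdeg):
    s=env.state(); R=Ro.from_euler('xyz',s['tcp_rot']).as_matrix()
    dl=R.T@(np.array([x,y,z])-s['ee_pos'])*1000
    ty=(np.degrees(s['tcp_rot'][2])-yawdeg+180)%360-180
    print('t',round(s['time'],2),'pos',s['ee_pos'].round(4),'rpy',np.degrees(s['tcp_rot']).round(1),'F',s['force'].round(1),'op',round(s['opening'],4)); print('shift',dl.round(1),'turn',round(ty,1))
E
python3 - <<'E'
from h import *
import pickle
d=pickle.load(open('top0.pkl','rb'))
for p in [(13,230),(35,228),(27,170),(50,145)]: print(world(d,*p))
to(.58,.163,.27,141)
E
```

```text
[0.47261186 0.73876471 0.02320076]
[0.47821481 0.66167188 0.03570163]
[0.66035483 0.68830367 0.05750884]
[0.74577702 0.63052028 0.03959715]
t 0.1 pos [0.1665 0.5239 0.4037] rpy [-179.9    0.   162.4] F [-0.4  0.9 -1.2] op 0.0853
shift [-503.4 -218.4  134.2] turn 21.4
```

Call:
jog_arm(
  targets=[
    [[-50,-25,0],0,0.6],
    [[-110,-50,0],4,0.6],
    [[-170,-75,0],8,0.6],
    [[-230,-100,10],12,0.6],
    [[-290,-125,30],16,0.6],
    [[-345,-150,50],20,0.6],
    [[-400,-175,75],21.4,0.6],
    [[-455,-198,100],21.4,0.6],
  ],
)

```text
time: 1.1
ee_pos: [0.5273, 0.2079, 0.3108]
tcp_rot: [-3.14, 0.001, 2.461]
force: [-0.1, 1.4, -0.6]
opening: 0.0516
```

```bash
python3 -c "
from h import *
to(.58,.163,.27,141)"
```

```text
t 1.1 pos [0.5273 0.2079 0.3108] rpy [-179.9    0.   141. ] F [-0.1  1.4 -0.6] op 0.0516
shift [-69.2  -1.6  40.9] turn -0.0
```

Call:
jog_arm(
  targets=[
    [[-40,-1,25],0,0.5],
    [[-69,-1.6,41],0,0.5],
    [[-69,-1.6,41],0,0.5],
    [[-69,-1.6,41],0,0.5],
  ],
)

```text
time: 1.6
ee_pos: [0.5793, 0.1641, 0.2697]
tcp_rot: [-3.14, -0.001, 2.462]
force: [0.1, -0.6, 0.7]
opening: 0.043
```

```bash
python3 - <<'E'
from h import *
to(.58,.163,.199,141)
s=cam('side'); crop(s,215,165,335,275,6,'s1.png')
d=cam('top'); crop(d,150,140,250,240,6,'t1.png')
E
```

```text
t 1.6 pos [0.5793 0.1641 0.2697] rpy [-1.799e+02 -1.000e-01  1.410e+02] F [ 0.1 -0.6  0.7] op 0.043
shift [-1.3 -0.3 70.7] turn 0.0
```

View pics/s1.png

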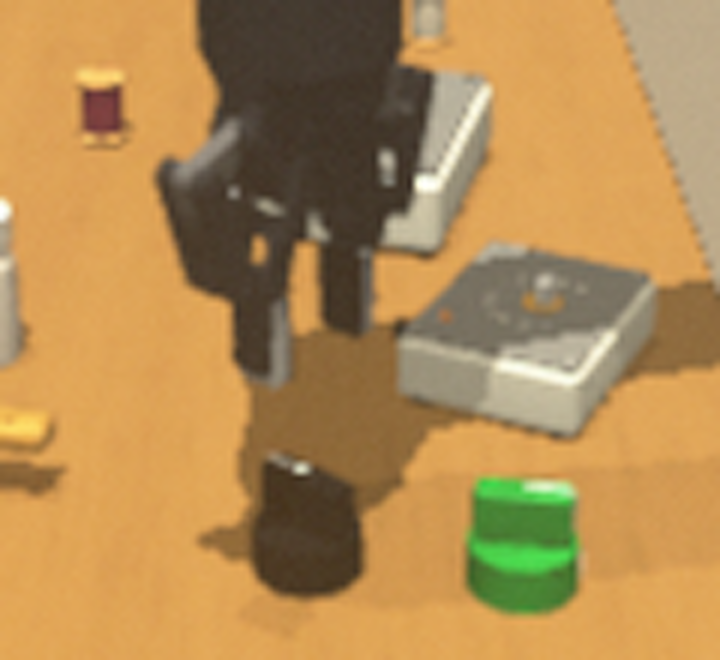

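View pics/t1.png

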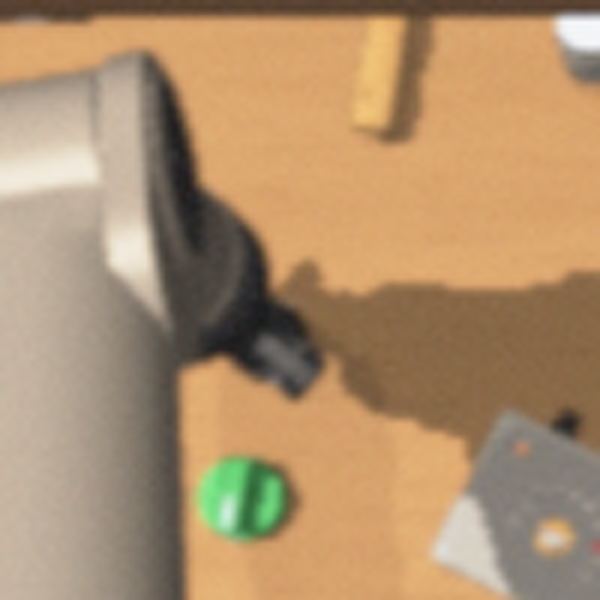

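The side view shows the fingers straddling the black knob, about 70 mm above it (knob at (305,530) in the crop), so I descend.

Call:
jog_arm(
  targets=[
    [[-1,0,40],0,0.5],
    [[-1,0,62],0,0.5],
    [[-1,0,70.5],0,0.5],
    [[-1,0,70.5],0,0.5],
  ],
)

```text
time: 2.2
ee_pos: [0.5797, 0.165, 0.2003]
tcp_rot: [-3.142, -0.0, 2.464]
force: [-0.5, 0.2, 1.8]
opening: 0.0428
```

```bash
python3 - <<'E'
from h import *
to(.58,.163,.199,141)
s=cam('side'); crop(s,215,165,335,275,6,'s2.png')
E
```

```text
t 2.2 pos [0.5797 0.165  0.2003] rpy [-180.    -0.   141.2] F [-0.5  0.2  1.8] op 0.0428
shift [-1.5 -1.4  1.3] turn 0.2
```

View pics/s2.png

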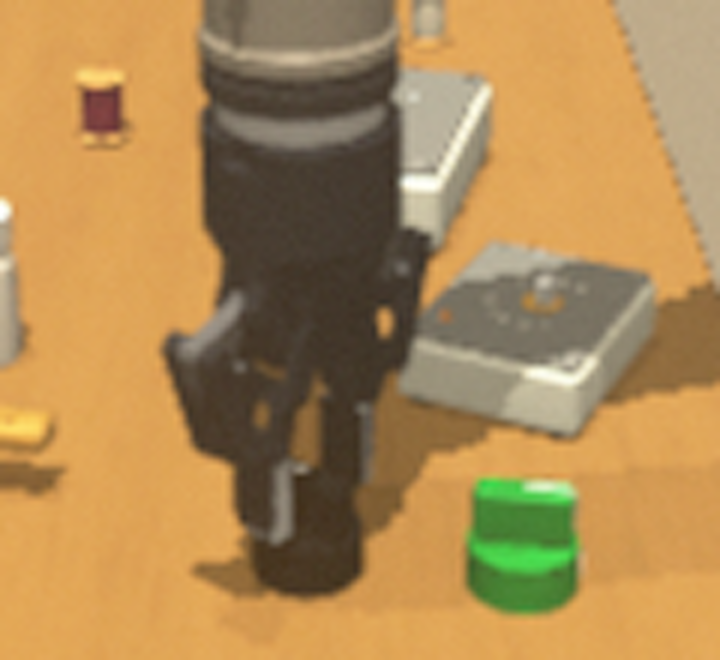

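Call:
jog_arm(
  targets=[
    [[-1.5,-1.4,0],0,0.4],
    [[-1.5,-1.4,0],0,0.2],
    [[-1.5,-1.4,0],0,0],
    [[-1.5,-1.4,0],0,0],
    [[-1.5,-1.4,0],0,0],
    [[-1.5,-1.4,0],0,0],
  ],
)

```text
time: 3.0
ee_pos: [0.5811, 0.1627, 0.2021]
tcp_rot: [3.139, 0.002, 2.464]
force: [-0.7, -1.3, 5.5]
opening: 0.0125
```

```bash
python3 - <<'E'
from h import *
to(.58,.163,.30,141)
E
```

```text
t 3.0 pos [0.5811 0.1627 0.2021] rpy [1.798e+02 1.000e-01 1.412e+02] F [-0.7 -1.3  5.5] op 0.0125
shift [  0.8  -0.2 -97.9] turn 0.2
```

Call:
jog_arm(
  targets=[
    [[0,0,-40],0,0],
    [[0,0,-90],0,0],
    [[0,0,-110],0,0],
    [[0,0,-110],0,0],
  ],
)

```text
time: 3.5
ee_pos: [0.5813, 0.1628, 0.3136]
tcp_rot: [3.136, 0.004, 2.464]
force: [-0.0, -0.3, -1.9]
opening: 0.0127
```

```bash
python3 - <<'E'
from h import *
to(.545,-.191,.31,139)
s=cam('side'); crop(s,225,125,325,225,6,'s3.png')
E
```

```text
t 3.5 pos [0.5813 0.1628 0.3136] rpy [179.7   0.2 141.2] F [-0.  -0.3 -1.9] op 0.0127
shift [-193.5 -298.4    2.6] turn 2.2
```

View pics/s3.png

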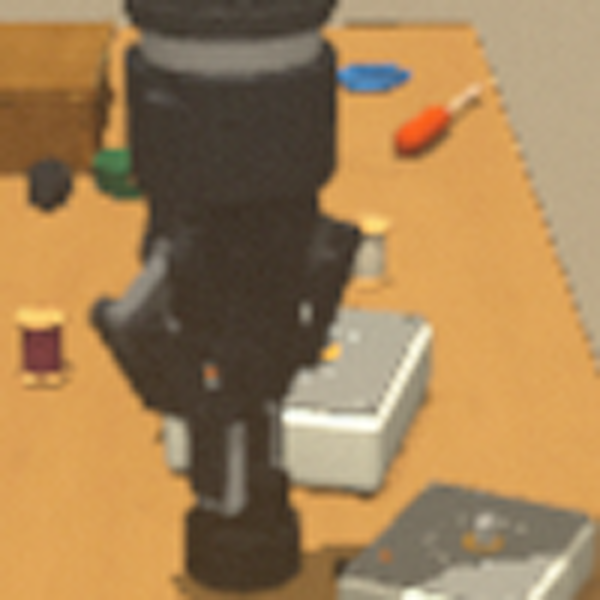

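Call:
jog_arm(
  targets=[
    [[-25,-38,0],0,0],
    [[-55,-84,0],0,0],
    [[-85,-131,0],1,0],
    [[-115,-177,0],2,0],
    [[-145,-223,0],2,0],
    [[-172,-265,0],2,0],
    [[-193.5,-298.4,0],2,0],
    [[-193.5,-298.4,0],2,0],
  ],
)

```text
time: 4.55
ee_pos: [0.5418, -0.1959, 0.3091]
tcp_rot: [-3.139, -0.001, 2.42]
force: [-0.6, -0.6, 0.2]
opening: 0.0128
```

```bash
python3 - <<'E'
from h import *
to(.545,-.191,.285,139)
s=cam('side'); crop(s,235,140,325,215,8,'s4.png')
d=cam('top'); crop(d,260,160,350,235,8,'t4.png')
E
```

```text
t 4.55 pos [ 0.5418 -0.1959  0.3091] rpy [-179.9   -0.   138.7] F [-0.6 -0.6  0.2] op 0.0128
shift [ 0.9  5.9 24.1] turn -0.3
```

View pics/s4.png

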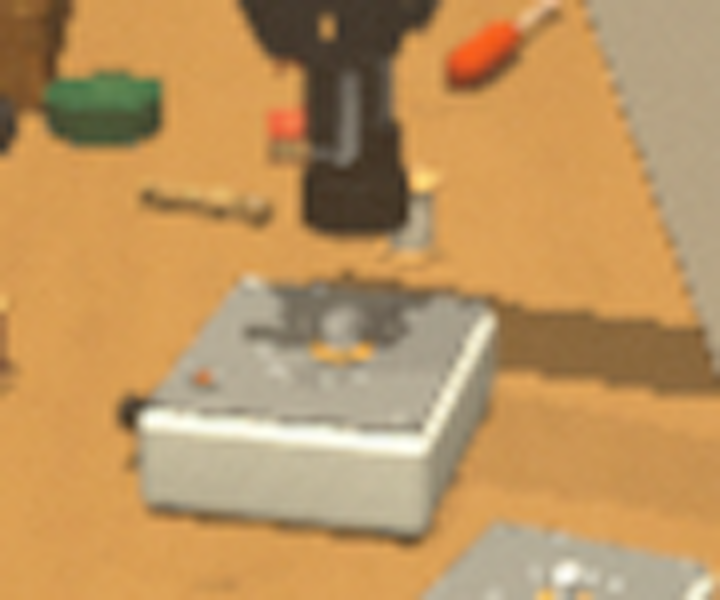

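View pics/t4.png

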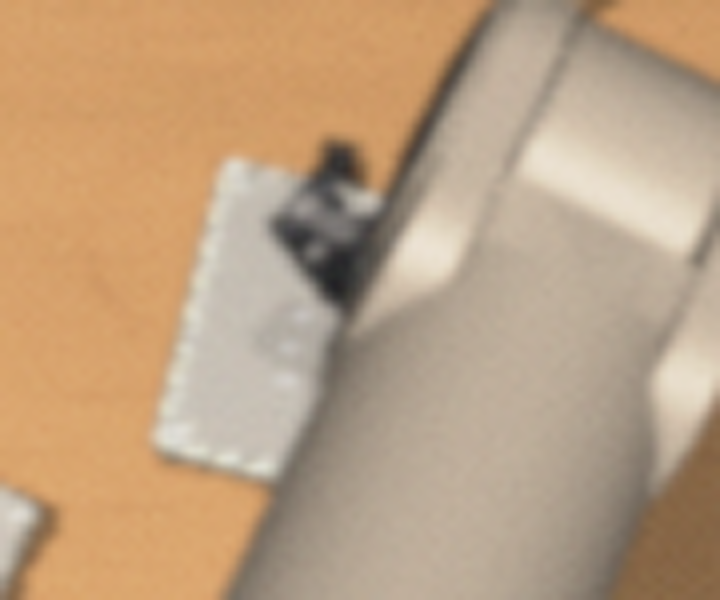

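Call:
jog_arm(
  targets=[
    [[1,6,12],0,0],
    [[1,6,24],0,0],
    [[1,6,29],0,0],
    [[1,6,29],0,0],
  ],
)

```text
time: 5.15
ee_pos: [0.5466, -0.1851, 0.2794]
tcp_rot: [3.141, -0.004, 2.429]
force: [-0.6, -0.4, 0.2]
opening: 0.0125
```

```bash
python3 - <<'E'
from h import *
to(.545,-.191,.280,139)
s=cam('side'); crop(s,258,150,303,190,16,'s5.png')
for z in(.28-.202,): 
    for y in(-.191,-.191-.023,-.191+.023):print(proj(s,(.545,y,z)))
print(proj(s,(.545,-.191,.068)),proj(s,(.545,-.191,.052)))
E
```

```text
t 5.15 pos [ 0.5466 -0.1851  0.2794] rpy [179.9  -0.2 139.1] F [-0.6 -0.4  0.2] op 0.0125
shift [-2.6 -5.5 -0.6] turn 0.1
[277.34051293 175.64554721]
[277.20169854 173.12405166]
[277.48450604 178.26111185]
[277.34427106 178.46946088] [277.35022828 182.94578888]
```

View pics/s5.png

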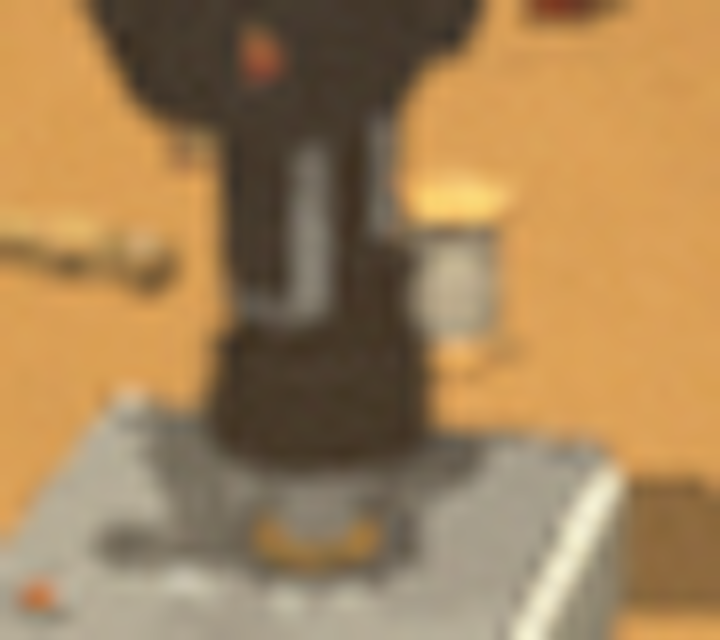

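Call:
jog_arm(
  targets=[
    [[-1,-5.5,0],0,0],
    [[-1,-5.5,0],0,0],
    [[-1,-5.5,0],0,0],
    [[-1,-5.5,0],0,0],
    [[-1,-5.5,0],0,0],
  ],
)

```text
time: 5.82
ee_pos: [0.544, -0.1902, 0.2801]
tcp_rot: [3.14, -0.003, 2.428]
force: [-1.2, -0.7, -0.4]
opening: 0.0122
```

```bash
python3 - <<'E'
from h import *
to(.545,-.191,.280,139)
s=cam('side'); crop(s,258,150,303,190,16,'s6.png')
f=lambda p:((proj(s,p)-[258,150]+.5)*16-.5).round(0)
e=env.state()['ee_pos']
a=np.linspace(0,6.28,100)
for y in(-.195,-.193,-.191,-.189,-.187):
    print(y,'collar bottom row',max(f((.545+.013*np.cos(t),y+.013*np.sin(t),.05))[1] for t in a),'mid',f((.545,y,.052)))
print('knob bottom row pred', max(f((e[0]+.023*np.cos(t),e[1]+.023*np.sin(t),e[2]-.202))[1] for t in a), f((e[0],e[1],e[2]-.202)))
E
```

```text
t 5.83 pos [ 0.544  -0.1902  0.2801] rpy [179.9  -0.2 139.1] F [-1.2 -0.7 -0.4] op 0.0122
shift [-1.3  0.1  0.1] turn 0.1
-0.195 collar bottom row 560.0 mid [317. 527.]
-0.193 collar bottom row 564.0 mid [317. 531.]
-0.191 collar bottom row 568.0 mid [317. 535.]
-0.189 collar bottom row 572.0 mid [317. 538.]
-0.187 collar bottom row 576.0 mid [317. 542.]
knob bottom row pred 461.0 [322. 419.]
```

View pics/s6.png

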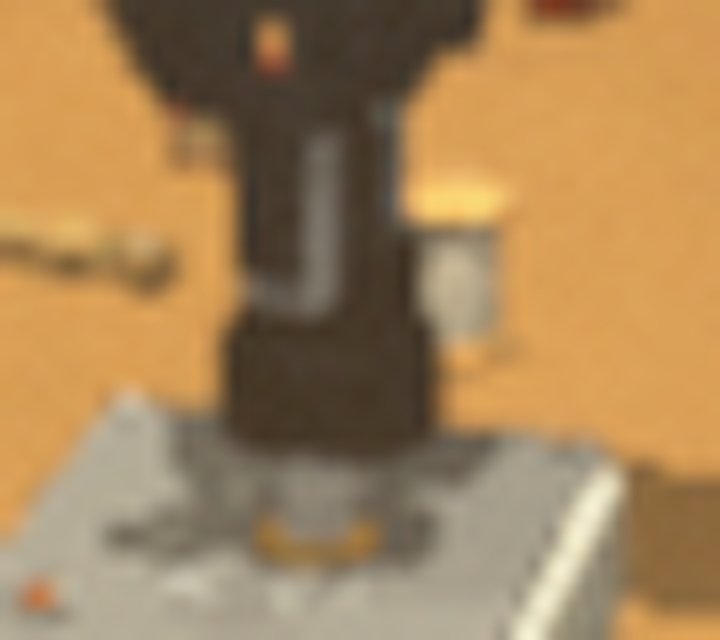

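```bash
python3 - <<'E'
from h import *
import pickle
s=cam('side'); s0=pickle.load(open('side0.pkl','rb'))
print(env.state()['ee_pos'])
for u,v in [(278,174),(278,175),(278,176),(278,180),(278,181),(278,184)]:
    print(u,v,[world(s,u+k,v).round(4).tolist() for k in(-1,0,1)])
print('knob on table',[world(s0,u,v).round(4).tolist() for u,v in [(266,255),(266,258),(266,260)]])
print('spindle0',[world(s0,u,v).round(4).tolist() for u,v in [(277,178),(277,180),(277,181),(278,180)]])
E
```

```text
[ 0.54393043 -0.19018366  0.28001258]
278 174 [[0.5466, -0.1661, 0.0935], [0.5433, -0.168, 0.0927], [0.5402, -0.1661, 0.0934]]
278 175 [[0.5466, -0.1659, 0.0901], [0.5433, -0.1701, 0.0884], [0.5401, -0.1673, 0.0895]]
278 176 [[0.5467, -0.1602, 0.0889], [0.5434, -0.166, 0.0866], [0.5402, -0.1643, 0.0872]]
278 180 [[0.5463, -0.1829, 0.0659], [0.543, -0.1858, 0.0647], [0.5396, -0.1883, 0.0636]]
278 181 [[0.5463, -0.1821, 0.0627], [0.5429, -0.1872, 0.0605], [0.5396, -0.187, 0.0606]]
278 184 [[0.5462, -0.1866, 0.0501], [0.5429, -0.1875, 0.0497], [0.5397, -0.1858, 0.0503]]
knob on table [[0.5796, 0.1775, 0.0195], [0.5795, 0.189, 0.019], [0.5797, 0.1875, 0.0122]]
spindle0 [[0.5451, -0.2439, 0.0484], [0.5463, -0.181, 0.0666], [0.5462, -0.1874, 0.0605], [0.5429, -0.1861, 0.0645]]
```

Call:
jog_arm(
  targets=[
    [[-3.6,0,0],0,0],
    [[-3.6,0,3],0,0],
    [[-3.6,0,5],0,0],
    [[-3.6,0,5],0,0],
    [[-3.6,0,5],0,0],
  ],
)

```text
time: 6.55
ee_pos: [0.5466, -0.1925, 0.275]
tcp_rot: [3.14, -0.003, 2.428]
force: [0.8, 0.4, -0.0]
opening: 0.0126
```

```bash
python3 - <<'E'
from h import *
to(.5468,-.1925,.27,139)
s=cam('side'); crop(s,258,150,303,190,16,'s7.png')
E
```

```text
t 6.55 pos [ 0.5466 -0.1925  0.275 ] rpy [179.9  -0.2 139.1] F [ 0.8  0.4 -0. ] op 0.0126
shift [-0.1  0.1  5. ] turn 0.1
```

View pics/s7.png

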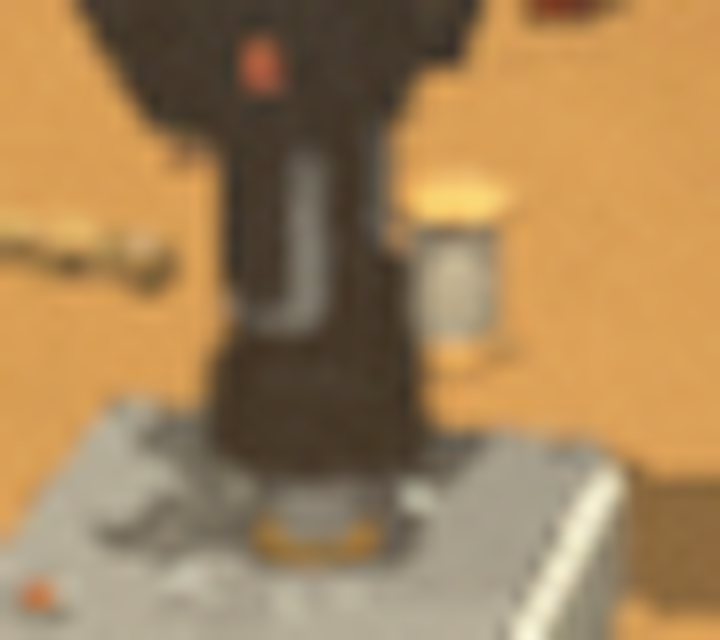

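Call:
jog_arm(
  targets=[
    [[0,0,2],0,0],
    [[0,0,4],0,0],
    [[0,0,5],0,0],
    [[0,0,5],0,0],
  ],
)

```text
time: 7.1
ee_pos: [0.5467, -0.1925, 0.2701]
tcp_rot: [3.14, -0.003, 2.428]
force: [0.9, 0.7, 0.2]
opening: 0.0124
```

Call:
jog_arm(
  targets=[
    [[0,0,1],0,0],
    [[0,0,2],0,0],
    [[0,0,2],0,0],
  ],
)

```text
time: 7.48
ee_pos: [0.5467, -0.1927, 0.2698]
tcp_rot: [3.139, -0.002, 2.428]
force: [-2.2, 2.1, 8.9]
opening: 0.0128
```

Call:
jog_arm(
  targets=[
    [[0,0,0.8],0,0],
    [[0,0,0.8],4,0],
    [[0,0,0.8],8,0],
    [[0,0,0.8],12,0],
    [[0,0,0.8],12,0],
  ],
)

```text
time: 8.1
ee_pos: [0.5472, -0.1931, 0.2698]
tcp_rot: [3.139, -0.0, 2.22]
force: [0.4, 0.5, 5.4]
opening: 0.0125
```

```bash
python3 - <<'E'
from h import *
to(.5468,-.1925,.27,139); print(env.state()['torque'])
E
```

```text
t 8.1 pos [ 0.5472 -0.1931  0.2698] rpy [179.8  -0.  127.2] F [0.4 0.5 5.4] op 0.0125
shift [ 0.8  0.  -0.2] turn -11.8
[-0.12876711  0.02380311  0.04632355]
```

Call:
jog_arm(
  targets=[
    [[0,0,0.7],-5,0],
    [[0,0,0.7],-10,0],
    [[0,0,0.7],-15,0],
    [[0,0,0.7],-20,0],
    [[0,0,0.7],-25,0],
    [[0,0,0.7],-30,0],
    [[0,0,0.7],-30,0],
  ],
)

```text
time: 8.98
ee_pos: [0.5476, -0.1928, 0.2696]
tcp_rot: [3.138, 0.002, 2.743]
force: [-0.2, 0.8, 4.3]
opening: 0.0124
```

```bash
python3 - <<'E'
from h import *
to(.5468,-.1925,.27,139); print(env.state()['torque'])
s=cam('side'); crop(s,258,150,303,190,16,'s8.png')
d=cam('top'); crop(d,260,160,350,235,8,'t8.png')
E
```

```text
t 8.97 pos [ 0.5476 -0.1928  0.2696] rpy [1.798e+02 1.000e-01 1.572e+02] F [-0.2  0.8  4.3] op 0.0124
shift [ 0.9 -0.  -0.4] turn 18.2
[1.93110035e-01 6.73175159e-05 1.70357103e-03]
```

View pics/s8.png

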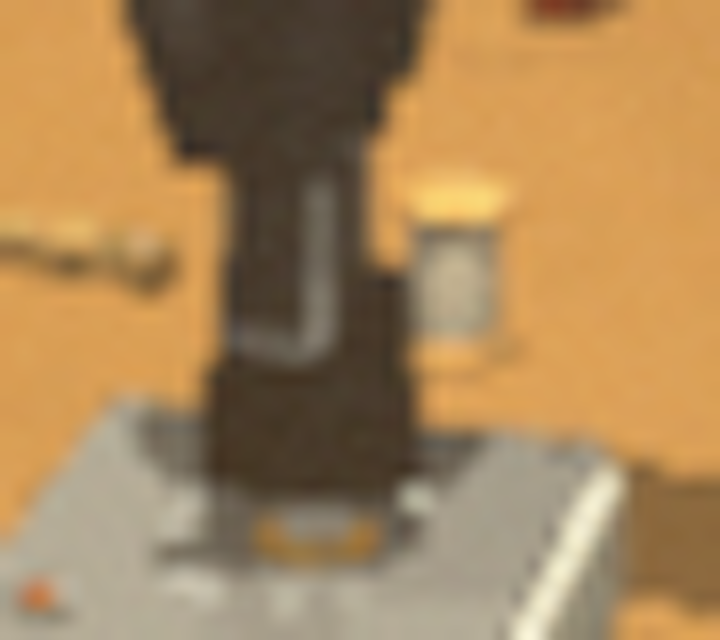

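View pics/t8.png

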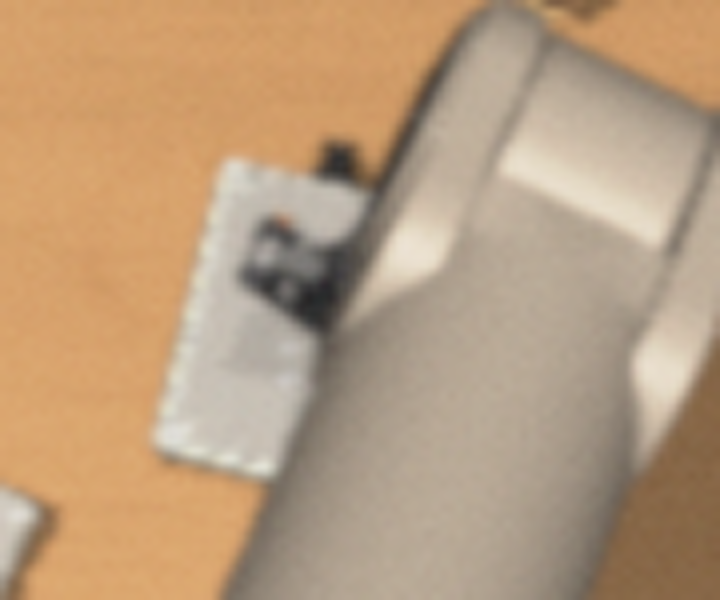

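```bash
python3 - <<'E'
from h import *
import pickle
s=pickle.load(open('side0.pkl','rb'))
f=lambda p:((proj(s,p)-[258,150]+.5)*16-.5).round(0)
a=np.linspace(0,6.28,100)
for z in(.068,.073):
  for y in(-.197,-.195,-.193,-.191): print(z,y,max(f((.547+.023*np.cos(t),y+.023*np.sin(t),z))[1] for t in a))
# luminance profile down column through knob centre
n=cam('side')
print(n['color'][170:190,277].sum(1).tolist())
print(n['color'][170:190,274].sum(1).tolist())
print(s['color'][170:190,277].sum(1).tolist())
z0=s['color'][245:270,266].sum(1).tolist();print(z0)
g=[max(proj(s,(.580+.023*np.cos(t),y+.023*np.sin(t),0))[1] for t in a) for y in(.161,.163,.165)];print(g)
E
```

```text
0.068 -0.197 494.0
0.068 -0.195 498.0
0.068 -0.193 502.0
0.068 -0.191 506.0
0.073 -0.197 472.0
0.073 -0.195 475.0
0.073 -0.193 479.0
0.073 -0.191 483.0
[339, 341, 255, 169, 175, 177, 162, 168, 173, 174, 171, 281, 381, 370, 332, 387, 466, 464, 468, 465]
[228, 273, 225, 161, 169, 161, 167, 167, 161, 170, 176, 237, 310, 317, 302, 370, 467, 467, 465, 469]
[451, 451, 457, 460, 457, 475, 491, 536, 689, 703, 519, 481, 464, 489, 465, 455, 498, 494, 494, 494]
[191, 180, 178, 172, 169, 166, 162, 177, 169, 185, 195, 187, 177, 168, 168, 166, 169, 172, 167, 259, 396, 441, 438, 443, 442]
[np.float64(263.36511735727737), np.float64(263.86299269528735), np.float64(264.363047765389)]
```

Call:
jog_arm(
  targets=[
    [[0.5,0,0.3],6,0],
    [[0.9,0,0.3],12,0],
    [[0.9,0,0.4],18,0],
    [[0.9,0,0.6],18,0],
    [[0.9,0,0.6],18,0],
  ],
)

```text
time: 9.75
ee_pos: [0.5466, -0.1935, 0.269]
tcp_rot: [3.139, 0.002, 2.429]
force: [1.1, -1.6, 2.1]
opening: 0.0122
```

```bash
python3 - <<'E'
from h import *
to(.5468,-.1925,.269,139); to(.5468,-.1895,.269,139);to(.5468,-.1955,.269,139)
E
```

```text
t 9.75 pos [ 0.5466 -0.1935  0.269 ] rpy [1.799e+02 1.000e-01 1.392e+02] F [ 1.1 -1.6  2.1] op 0.0122
shift [ 0.5  0.8 -0. ] turn 0.2
t 9.75 pos [ 0.5466 -0.1935  0.269 ] rpy [1.799e+02 1.000e-01 1.392e+02] F [ 1.1 -1.6  2.1] op 0.0122
shift [ 2.5  3.1 -0. ] turn 0.2
t 9.75 pos [ 0.5466 -0.1935  0.269 ] rpy [1.799e+02 1.000e-01 1.392e+02] F [ 1.1 -1.6  2.1] op 0.0122
shift [-1.5 -1.4 -0. ] turn 0.2
```

Call:
jog_arm(
  targets=[
    [[-0.5,0,0.8],0,0],
    [[-1,0,0.8],0,0],
    [[-1.5,0,0.8],0,0],
    [[-1.5,0,0.8],0,0],
  ],
)

```text
time: 10.25
ee_pos: [0.5472, -0.1943, 0.2675]
tcp_rot: [3.14, 0.0, 2.429]
force: [-0.9, -1.1, 0.4]
opening: 0.0125
```

It is dropping (z 0.2675 with almost no force), so I keep going down gently.

Call:
jog_arm(
  targets=[
    [[0,0,1],0,0],
    [[0,0,2],0,0],
    [[0,0,2],0,0],
  ],
)

```text
time: 10.62
ee_pos: [0.5471, -0.1944, 0.2653]
tcp_rot: [3.14, 0.0, 2.429]
force: [-0.6, -2.1, -0.7]
opening: 0.0123
```

Call:
jog_arm(
  targets=[
    [[0,0,1],0,0],
    [[0,0,2],0,0],
    [[0,0,3],0,0],
    [[0,0,3],0,0],
  ],
)

```text
time: 11.12
ee_pos: [0.5472, -0.1945, 0.2626]
tcp_rot: [3.14, 0.001, 2.429]
force: [-1.7, -0.8, 2.2]
opening: 0.0125
```

Call:
jog_arm(
  targets=[
    [[0,0,1],0,0],
    [[0,0,2],0,0],
    [[0,0,2.5],0,0],
    [[0,0,2.5],0,0],
  ],
)

```text
time: 11.62
ee_pos: [0.5471, -0.1944, 0.2601]
tcp_rot: [3.14, 0.001, 2.429]
force: [-1.9, -2.1, 1.9]
opening: 0.0121
```

Call:
jog_arm(
  targets=[
    [[0,0,1],0,0],
    [[0,0,2],0,0],
    [[0,0,3],0,0],
    [[0,0,3],0,0],
  ],
)

```text
time: 12.12
ee_pos: [0.5471, -0.1944, 0.2565]
tcp_rot: [3.14, 0.0, 2.429]
force: [-0.5, -1.3, -1.9]
opening: 0.0126
```

Call:
jog_arm(
  targets=[
    [[0,0,1],0,0],
    [[0,0,2],0,0],
    [[0,0,3],0,0],
    [[0,0,3],0,0],
  ],
)

```text
time: 12.62
ee_pos: [0.5471, -0.1945, 0.2541]
tcp_rot: [3.14, 0.0, 2.429]
force: [-2.2, -1.1, 4.9]
opening: 0.0127
```

```bash
python3 - <<'E'
from h import *
to(.5468,-.1925,.269,139)
s=cam('side'); crop(s,258,150,303,190,16,'s9.png')
E
```

```text
t 12.62 pos [ 0.5471 -0.1945  0.2541] rpy [179.9   0.  139.2] F [-2.2 -1.1  4.9] op 0.0127
shift [  1.5   1.3 -14.9] turn 0.2
```

View pics/s9.png

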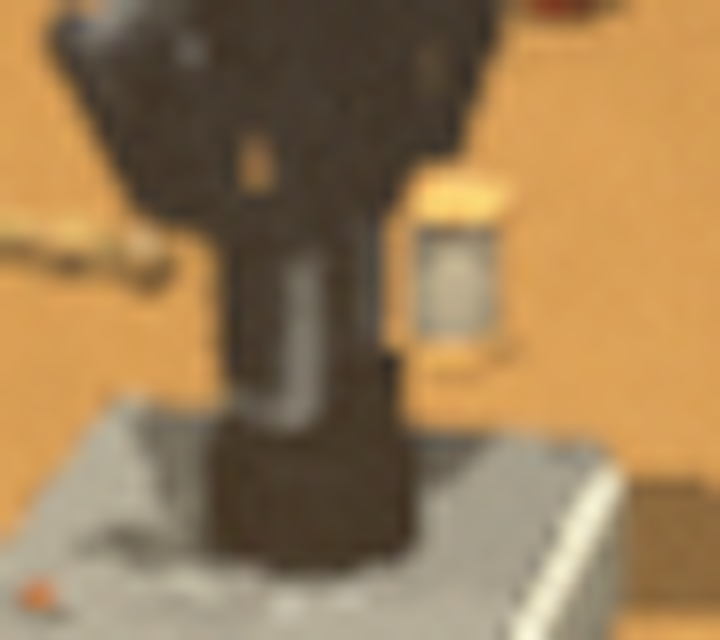

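Call:
jog_arm(
  targets=[
    [[0,0,0],6,0],
    [[0,0,0],12,0],
    [[0,0,0],18,0],
    [[0,0,0],18,0],
  ],
)

```text
time: 13.18
ee_pos: [0.5467, -0.195, 0.2541]
tcp_rot: [3.141, 0.0, 2.116]
force: [-2.9, -3.2, 3.3]
opening: 0.0122
```

Call:
jog_arm(
  targets=[
    [[0,0,0],6,0],
    [[0,0,0],12,0],
    [[0,0,0],18,0],
    [[0,0,0],24,0],
    [[0,0,0],30.7,0],
    [[0,0,0],30.7,0],
    [[0,0,0],30.7,0],
  ],
)

```text
time: 14.05
ee_pos: [0.5457, -0.1957, 0.2541]
tcp_rot: [-3.139, 0.001, 1.581]
force: [-4.8, -1.9, 5.1]
opening: 0.0125
```

```bash
python3 - <<'E'
from h import *
to(.5468,-.1925,.254,90.5); print(env.state()['torque'])
s=cam('side'); crop(s,258,150,303,190,16,'s10.png')
E
```

```text
t 14.05 pos [ 0.5457 -0.1957  0.2541] rpy [-179.9    0.    90.6] F [-4.8 -1.9  5.1] op 0.0125
shift [3.2 1.2 0.1] turn 0.1
[-0.53480305  1.10331441 -0.00783796]
```

View pics/s10.png

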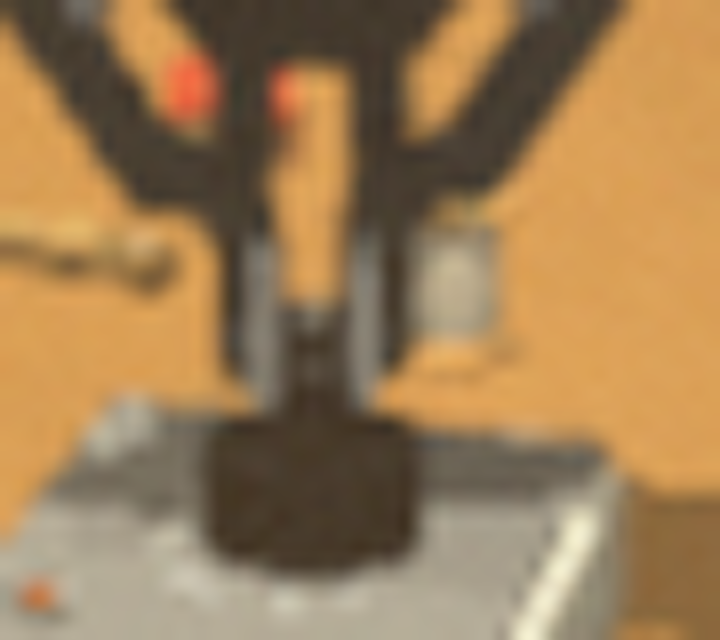

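The knob is home and turned; the pads grip its bar at about (315,390) in the crop. Next I release it and rise.

Call:
jog_arm(
  targets=[
    [[0,-0.6,0],0,0],
    [[0,-0.6,0],0,0.2],
    [[0,-0.6,0],0,0.4],
    [[0,-0.6,0],0,0.5],
    [[0,-0.6,0],0,0.5],
    [[0,-0.6,0],0,0.5],
  ],
)

```text
time: 14.85
ee_pos: [0.5451, -0.1957, 0.2541]
tcp_rot: [-3.139, 0.001, 1.581]
force: [0.1, -0.1, 0.5]
opening: 0.0425
```

Call:
jog_arm(
  targets=[
    [[0,0,-20],0,0.5],
    [[0,0,-50],0,0.5],
    [[0,0,-90],0,0.5],
    [[0,0,-110],0,0.5],
    [[40,0,-110],0,0.5],
    [[90,0,-110],0,0.5],
    [[150,0,-110],0,0.5],
    [[200,0,-110],0,0.5],
  ],
)

```text
time: 15.85
ee_pos: [0.5431, 0.007, 0.364]
tcp_rot: [-3.14, -0.001, 1.582]
force: [0.4, -1.1, 0.0]
opening: 0.0427
```

```bash
python3 - <<'E'
from h import *
to(.5,.05,.35,90.5)
s=cam('side'); crop(s,230,140,330,215,8,'s11.png')
d=cam('top'); crop(d,270,170,345,235,10,'t11.png')
E
```

```text
t 15.85 pos [0.5431 0.007  0.364 ] rpy [-179.9   -0.    90.7] F [ 0.4 -1.1  0. ] op 0.0427
shift [ 43.5 -42.5  14.1] turn 0.2
```

View pics/s11.png

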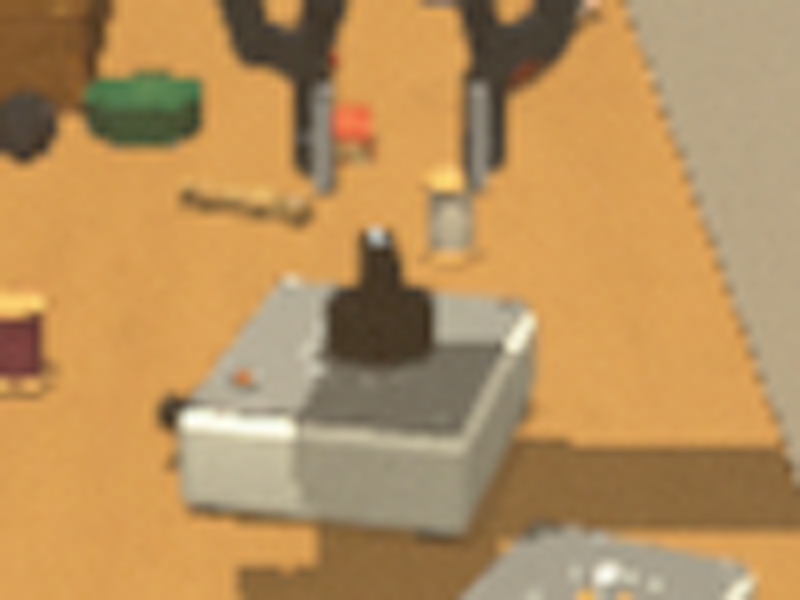

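View pics/t11.png

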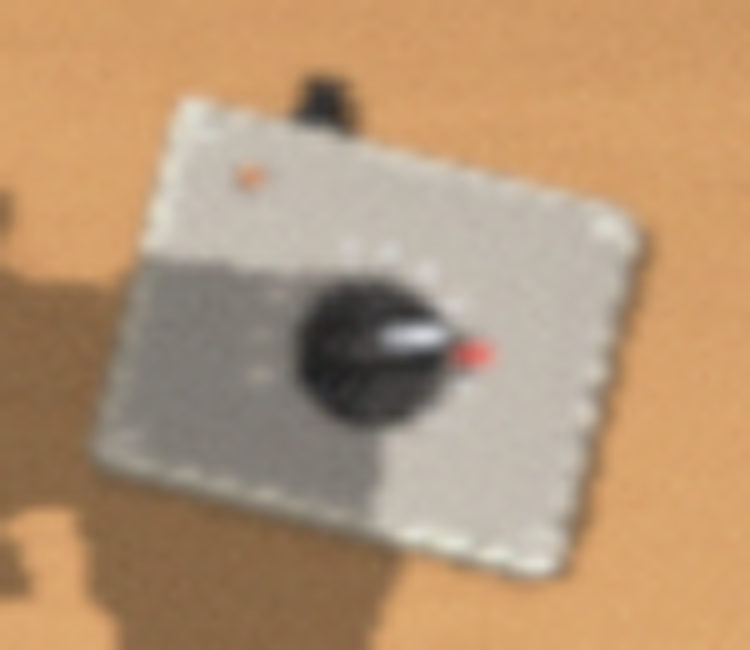

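```bash
python3 - <<'E'
from h import *
d=cam('top')
px=lambda c:((c[0]+.5)/10-.5+270,(c[1]+.5)/10-.5+170)
a,b=[world(d,*px(c),.097) for c in((385,338),(445,336))]; print(a,b,np.degrees(np.arctan2(b[1]-a[1],b[0]-a[0])))
print([world(d,u,203).round(4).tolist() for u in(305,307,308,309,310,311,312)])
print([world(d,u,207).round(4).tolist() for u in(303,307,310)])
print(env.state()['joint_vel'].round(3))
env.job_done()
E
```

```text
[ 0.54675475 -0.19333905  0.097     ] [ 0.54728655 -0.21139367  0.097     ] -88.31283984915383
[[0.5478, -0.1841, 0.0974], [0.5479, -0.1903, 0.0959], [0.5481, -0.1936, 0.0941], [0.5482, -0.1967, 0.0934], [0.5479, -0.1994, 0.0955], [0.5477, -0.2022, 0.0973], [0.5474, -0.2047, 0.1008]]
[[0.5381, -0.1808, 0.0719], [0.538, -0.193, 0.0727], [0.5379, -0.2022, 0.0726]]
[ 0.058 -0.002  0.077  0.001  0.042 -0.006  0.012]
the job is handed in; nothing more can be done
```

The black knob is back on the larger box's spindle, home on the collar, with its white pointer at the red mark. I handed the job in at about 16 s; no verdict is reported.

**How it went:** I gripped the knob by its bar and felt for the spindle with about 2 to 9 N. Correcting a sideways offset of about 1 to 1.5 mm let it drop. It then went past the snap balls and stopped on the collar. I turned it about 49° clockwise, released it and drew the arm clear.

**Last checks:**
- **Seating:** camera depth put the bar's top at about 0.097 m and the skirt's top at 0.0725 m, as expected for fully home (0.097 and 0.073 m). The tool stopped at 0.254 m, as predicted.
- **Pointer:** I measured it at about -88° and the mark at about -89° to -90° in the world frame. That is within about 1 mm at the pointer's end.
- **Forces:** the largest reading was about 9 N, while feeling for the spindle.
- **Bystanders:** the red and white reels looked unmoved in the last side view. The bottle and the green reel were not in it, and the arm did not come near them.

**Disagreements:**
- The two cameras differed by up to about 4 mm on the spindle's y position. I settled the final alignment by feel.
- The snap showed no clear force peak, only about 2 N at the end of each step. That the knob is fully home rests on the height readings.
- The arm was drifting very slightly (up to 0.08 rad/s) at hand-in. It was about 200 mm to the side of the knob and touching nothing.

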